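Bring out the green stone tray and send it home

TASK

Bring the green stones out for a look: pull the green-fronted tray out by its handle until its slides lock, and let go so that it stands open by itself. Then press the red release button on top of the same cabinet so that the tray runs back in until fully shut. Leave the white tray shut.

Things in the scene. Friction and masses are not known exactly. Their poses are not given: they have to be found in the camera images.
- green_handle (a point): Centre of the green bar of the green-fronted tray's D-handle, 42 mm above the bench. Bar 12 mm (x) by 74 (y) by 14 (z), open above; 54 mm clear between its two arms, 44 mm clear behind it to the front panel (top at 56 mm). x points into the cabinet: the tray comes out along -x; y along the bar. Cabinet: fixed grey box 130 wide, 220 deep, 60 high, window on top. Its white-fronted twin stands beside.
- green_tray (a joint): How far the green tray is out, m: 0 = fully shut, 0.116 = end stop. A return spring pulls it shut (2.5 N when shut, 7 N when out, plus 3 N of drag at 0.1 m/s): let go before it locks and it runs back. At 0.105 a catch snaps in and holds it at about 0.104 when let go.
- green_release_top (a point): Centre of the top of the red release button (28 mm across) on the green tray's cabinet, 76 mm above the bench, 16 mm above the cabinet's top, 97 mm behind the shut tray's handle bar. Pressed straight down: travel 9 mm, the catch lets go at about 7 mm, about 4 N; springs back up. The tray then runs home by its spring in about 1 s. It also dips by itself as the catch snaps in.
- white_tray (a joint): How far the white-fronted tray of the neighbouring cabinet is out, in m: 0 = shut. To be left shut.

How it is judged (in metres and radians):
On the way, in this order (a step that is already met when the one before it is completed fails the run):
1. the green tray stands locked open by itself, the gripper clear of its handle (value of joint green_tray above 0.095 m and distance between the grasp point and green_handle above 0.045 m and velocity of joint green_tray between -0.01 and 0.01 m/s), for 0.3 s.
2. the release button of the green tray's cabinet is pressed (distance of green_release_top from where it was at the start of the episode above 0.004 m), for 0.04 s.
At the end, for the whole second after the job is handed in: The green tray is back in its cabinet, shut to within 6 mm, the white tray is shut to within 6 mm, and the green cabinet's release button is up again (within 3 mm) (value of joint each of green_tray, white_tray below 0.006 m and distance of green_release_top from where it was at the start of the episode below 0.003 m); the robot touches nothing.
It fails at once if the white tray is pulled out by more than 15 mm (value of joint white_tray above 0.015 m).
It also fails if it takes over 45 s, if anything falls off the work surface, if the arm or the gripper's body presses on something with over 40 N, if the wrist force passes 120 N, or if a joint passes its speed limit or range.

ROBOT

A 6-joint arm with a two-finger parallel gripper is mounted at the origin on the work surface. World frame = base frame: x ahead of the robot, y to its left, z up, the work surface at z = 0. Lengths are in m, angles in degrees, forces in N, time in s.
With the tool pointing down it reaches from about 0.3 to 0.775 m from the base axis. Payload 14.6 kg.
Tool frame: the origin (TCP) lies at the very end of the fingers, on their centre line; the grasp point (between the pads) lies 19 mm behind it; y points along the fingers, z is the direction in which the jaws open and shut, and the axes are right-handed (so a half turn about y gives the same grasp; the last joint's range is limited). The gripper opens to 94 mm and grips with 3 to 60 N. Pads are 16 mm wide; open, the fingers measure 119 mm over their backs; the gripper's body (75 mm by 177 mm) begins 78 mm behind the grasp point.
Start: joints at [71.07, 17.183, 87.147, -0, 75.671, -3.816], TCP at [0.143, 0.531, 0.167] pointing down, gripper open.
Joint ranges: [-173.82, 173.82], [-45.26, 126.66], [13.44, 144.39], [-59.66, 239.66], [0, 175.72], [-146.38, 146.38]. Speed limits (degrees/s): [127.2, 127.2, 147.25, 180, 180, 180].

INTERFACE

Orientations are given as [roll, pitch, yaw] about the fixed x, y, z axes, in that order (R = Rz(yaw) Ry(pitch) Rx(roll)).
In Python, from rig import monitor, camera, ticket gives the robot as it stands.
- The arm moves only by the tool servo_tool, never from a script. Its argument "commands" is a list of rows, each an object with "offset": the shift along the world's x, y, z in cm, a list of three; "spin": the turn about the world's z in degrees. In form: [{"offset": [x, y, z], "spin": spin}, ...]. A call has 1 to 5 rows; each row is the pose to reach, as a shift and turn from the pose commanded when the call began; what a row does not reach only later rows make up. A row lasts 1/8 s, in which the tool goes at most 62.5 mm and 10.7 degrees, less where a joint would pass 70% of its speed; a pose out of reach is approached as far as the arm can. A call with a gripper value outside its range is refused whole. "gripper" is the closure, from 0 (fully open) to 1 (shut), set as the call begins (left out, the last holds). The fingers move at their own pace and stop on an object; "force" is the grip in N (left out, the last holds). Time passes only in rows, so rows that repeat a pose let the fingers close. It gives the time, the measured TCP pose, the force and the opening at its end, in the units of the state.
- monitor.state(): the state, without advancing time (a new reading comes with each control period).
- camera(name): name is "scene" or "top" or "wrist"; returns a dict with "image" (400x640x3 uint8, blue, green, red), "range_z" (400x640 float32, m along the optical axis (not along the pixel's ray), 0 where there is no reading), "fx", "fy", "cx", "cy" (pixels), "rvec" (rotation vector, rad) and "tvec" (3), from world to camera coordinates, as OpenCV has them; the wrist camera has in their place "hand_eye" (4x4, takes a point from camera to tool coordinates, whose origin is the TCP and whose axes are the tool frame's). Camera axes: x right, y down, z forward; pixel columns grow to the right and rows downward; lengths in m; the calibration is good to about 2 mm. A picture is of the moment at which its call begins: read the wrist's pose just before it.
- ticket.job_done(): hands the job in, once; it reports no verdict.
The state is a dict: "time": time; "q": joint angles; "joint_velocities": joint speeds; "joint_efforts": joint torques, N m; "eef_pos": TCP position; "tool_rot": TCP orientation; "ft_force": force on the tool from outside, world axes, zero at the start; "moment": the same for the moment, N m; "gripper_width": finger opening in m.
Only numpy, scipy, OpenCV 4.12 (cv2) and the standard library are available. Lean on these libraries where they do the work, as an engineer would, in place of code of your own. Each camera call takes 0.05 s, during which the arm holds its last target.

## Working session

There is one attempt and no reset: what is moved stays moved. The work goes in short steps, Python scripts to look and compute and a tool call to move; the robot and the scene stay as the last step left them, time stands still between calls to the robot, and variables do not carry over. Pictures are saved under pics/ and viewed, and the job is handed in when it is done.

Besides the shell and the picture viewer there is one more tool, called in YAML: its name, and indented under it one key for each argument. servo_tool: Moves the arm, as the interface text tells. Its arguments: {"type":"object","properties":{"commands":{"type":"array","items":{"type":"object","properties":{"offset":{"type":"array","items":{"type":"number"}},"spin":{"type":"number"}}}},"gripper":{"type":"number"},"force":{"type":"number"}},"required":["commands"]}

```bash
mkdir -p pics; python3 - <<'E'
from rig import monitor,camera
import cv2,numpy as np,pickle
s=monitor.state();print(s)
for n in("scene","top"):
    c=camera(n);cv2.imwrite(f"pics/{n}0.png",c["image"]);pickle.dump(c,open(f"{n}0.pkl","wb"))
    print(n,c["rvec"],c["tvec"],c["fx"],c["cx"],c["cy"])
E
```

```text
{'time': 0.0, 'q': array([ 7.10690393e+01,  1.72140382e+01,  8.71793599e+01, -5.60511966e-04,
        7.56687411e+01, -3.81462724e+00]), 'joint_velocities': array([ 0.06491535,  0.13742241, -0.02078338,  0.07954981,  0.05922965,
       -0.10212483]), 'joint_efforts': array([ 2.01685027e-03, -5.31807876e+01, -3.52742279e+01,  7.09387986e-02,
        2.43975897e-02, -8.23350570e-05]), 'eef_pos': array([0.14332847, 0.53069591, 0.16660851]), 'tool_rot': array([-9.00620376e+01,  3.59231578e-03, -1.51161963e+01]), 'ft_force': array([ 1.28107371,  0.02816626, -0.6501845 ]), 'moment': array([-0.04112663, -0.01534603,  0.00972488]), 'gripper_width': 0.09408194937699747}
scene [ 2.4914241   0.69283611 -0.22016603] [-0.51982561 -0.23476573  1.1076806 ] 401.8980901732007 314.58617076323225 208.46160641898854
top [ 2.13272723 -2.17168403  0.18506529] [-0.02410638  0.6492134   0.72223815] 373.68412584332464 325.7784919264445 193.34427471983304
```

View pics/scene0.png

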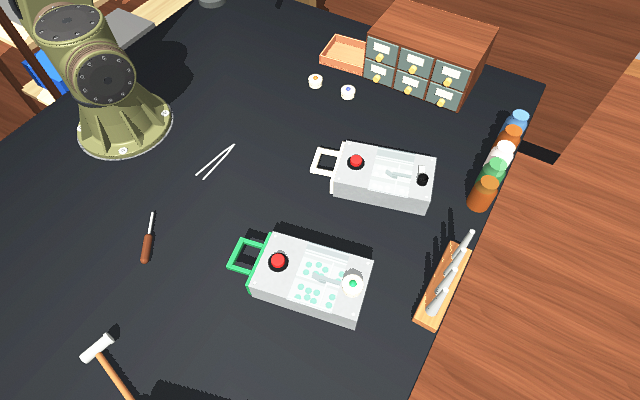

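View pics/top0.png

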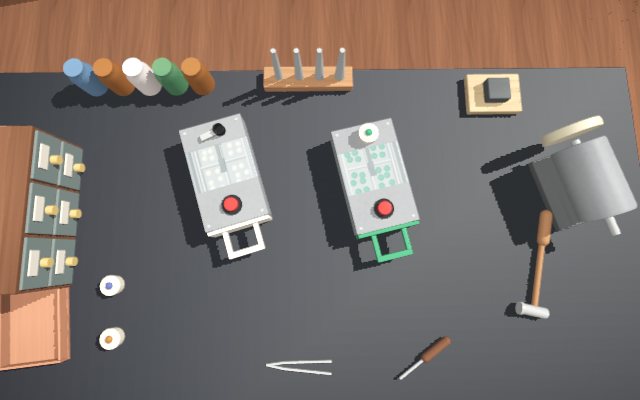

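The scene view shows the green handle near (243,254) and its red button at (278,261). In the top view the handle is near (392,245) and the button at (385,208). The white twin is at (225,175) in the top view.

```bash
cat > h.py <<'E'
import cv2,numpy as np,pickle
def cloud(c):
    R,_=cv2.Rodrigues(np.array(c["rvec"]));t=np.array(c["tvec"]).reshape(3)
    v,u=np.mgrid[0:400,0:640];z=c["range_z"]
    P=np.stack([(u-c["cx"])/c["fx"]*z,(v-c["cy"])/c["fy"]*z,z],-1)
    return (P-t)@R
def ray(c,u,v,h):
    R,_=cv2.Rodrigues(np.array(c["rvec"]));t=np.array(c["tvec"]).reshape(3)
    d=R.T@np.array([(u-c["cx"])/c["fx"],(v-c["cy"])/c["fy"],1]);o=-R.T@t
    return o+d*(h-o[2])/d[2]
def blobs(m):
    n,l,s,ce=cv2.connectedComponentsWithStats(m.astype(np.uint8))
    return [(l==i,s[i],ce[i]) for i in range(1,n) if s[i][4]>60]
E
python3 - <<'E'
from h import *
for n in("scene","top"):
    c=pickle.load(open(n+"0.pkl","rb"));P=cloud(c);h=cv2.cvtColor(c["image"],cv2.COLOR_BGR2HSV)
    print(n)
    red=((h[...,0]<6)|(h[...,0]>174))&(h[...,1]>180)&(h[...,2]>120)
    for m,s,ce in blobs(red): print(" red",s,ce,ray(c,*ce,.076).round(4),np.median(P[m],0).round(4))
    g=(h[...,0]>60)&(h[...,0]<85)&(h[...,1]>130)&(h[...,2]>60)
    for m,s,ce in blobs(g):
        Q=P[m];Z=Q[:,2];print(" green",s,np.percentile(Z,[5,50,95]).round(3),Q[:, :2].mean(0).round(3))
        bar=Q[(Z>.044)&(Z<.053)]
        r=cv2.minAreaRect((bar[:,:2]*1000).astype(np.float32));print("  D",r,cv2.boxPoints(r).round(1).tolist())
        pan=Q[Z>.0535];r=cv2.minAreaRect((pan[:,:2]*1000).astype(np.float32));print("  panel",len(pan),r)
    # cabinet tops
    grey=(abs(P[...,2]-.060)<.004)&(h[...,1]<60)
    for m,s,ce in blobs(grey):
        r=cv2.minAreaRect((P[m][:,:2]*1000).astype(np.float32))
        if s[4]>600: print(" cab",s,r,cv2.boxPoints(r).round(1).tolist())
E
```

```text
scene
 green [226 232  46  63 644] [0.038 0.047 0.056] [ 0.547 -0.173]
  D ((545.1389770507812, -169.07382202148438), (61.61655044555664, 126.59715270996094), 12.832110404968262) [[501.0, -114.19999694824219], [529.2000122070312, -237.60000610351562], [589.2000122070312, -223.89999389648438], [561.0999755859375, -100.5]]
  panel 137 ((688.8621215820312, -277.4686279296875), (70.45722198486328, 431.9395446777344), 44.92273712158203)
 cab [ 333  140  104   62 3836] ((695.314697265625, 173.6646270751953), (222.96823120117188, 133.60073852539062), 16.17143440246582) [[569.5999755859375, 206.8000030517578], [606.7999877929688, 78.5], [821.0, 140.60000610351562], [783.7999877929688, 268.8999938964844]]
 cab [ 248  231  126   91 5806] ((685.0098876953125, -136.40451049804688), (220.11883544921875, 132.01100158691406), 12.804449081420898) [[563.0999755859375, -96.4000015258789], [592.2999877929688, -225.1999969482422], [807.0, -176.39999389648438], [777.7000122070312, -47.599998474121094]]
top
 cab [ 179  114   89  121 6261] ((692.8117065429688, 174.14682006835938), (229.13632202148438, 130.5880889892578), 16.13195037841797) [[564.5999755859375, 205.0], [600.9000244140625, 79.5999984741211], [821.0, 143.3000030517578], [784.7000122070312, 268.70001220703125]]
 cab [ 331  118   88  117 6022] ((684.8519897460938, -135.7005615234375), (220.2073211669922, 130.83468627929688), 12.793540954589844) [[563.0, -96.30000305175781], [592.0, -223.89999389648438], [806.7000122070312, -175.10000610351562], [777.7000122070312, -47.5]]
```

```bash
python3 - <<'E'
from h import *
a=np.radians(12.8);u=np.array([np.cos(a),np.sin(a)]);w=np.array([-u[1],u[0]]);C0=np.array([.6849,-.136])
for n in("scene","top"):
    c=pickle.load(open(n+"0.pkl","rb"));P=cloud(c);h=cv2.cvtColor(c["image"],cv2.COLOR_BGR2HSV)
    print(n,h[208,385],h[258,395],h[261,278])
    L=np.stack([(P[...,:2]-C0)@u,(P[...,:2]-C0)@w],-1)
    red=((h[...,0]<10)|(h[...,0]>170))&(h[...,1]>120)&(P[...,2]>.06)&(P[...,2]<.09)&(abs(L[...,1])<.065)&(abs(L[...,0])<.11)
    Q=P[red];T=Q[Q[:,2]>.073];print("red",red.sum(),len(T),T.mean(0),((T[:,:2].max(0)+T[:,:2].min(0))/2),"local",L[red].mean(0))
    ys,xs=np.nonzero(red&(P[...,2]>.073));print(" ray",ray(c,xs.mean(),ys.mean(),.076))
    hd=(P[...,2]>.043)&(P[...,2]<.053)&(abs(L[...,1])<.06)&(L[...,0]<-.115)&(L[...,0]>-.2)
    l=L[hd];print("handle",hd.sum(),"x",np.percentile(l[:,0],[1,99]),"y",np.percentile(l[:,1],[1,99]))
    b=l[l[:,0]<l[:,0].min()+.012];print(" bar x",np.percentile(b[:,0],[2,98]),"y",b[:,1].min(),b[:,1].max(), "z",np.median(P[hd][:,2]))
    xc,yc=l[:,0].min()+.006,(b[:,1].min()+b[:,1].max())/2
    print(" bar centre",C0+xc*u+yc*w)
E
```

```text
scene [105  38  67] [109  26  78] [  1 167 255]
red 176 115 [ 0.615892   -0.15305035  0.07474787] [ 0.61577933 -0.15303556] local [-0.07060588 -0.00165327]
 ray [ 0.61634047 -0.15351301  0.076     ]
handle 396 x [-0.17409894 -0.1183143 ] y [-0.03768653  0.0358986 ]
 bar x [-0.17410489 -0.16270828] y -0.0375600273281779 0.036426084468426 z 0.047014279141961074
 bar centre [ 0.52079383 -0.17386543]
top [  1 154 255] [ 74 100 155] [110  14 108]
red 170 134 [ 0.61404932 -0.15089093  0.07501382] [ 0.6144     -0.15165484] local [-0.07200786  0.00067491]
 ray [ 0.61393156 -0.15071408  0.076     ]
handle 457 x [-0.17463513 -0.11731355] y [-0.03548353  0.03808496]
 bar x [-0.17463537 -0.16316278] y -0.03526306319040381 0.038165880765746486 z 0.047499644597394294
 bar centre [ 0.51997805 -0.17198095]
```

servo_tool:
  commands:
    - {"offset":[2.5,-4.7,0],"spin":-4}
    - {"offset":[5,-9.4,0],"spin":-8}
    - {"offset":[7.5,-14.1,0],"spin":-12}
    - {"offset":[10,-18.8,0],"spin":-16}
    - {"offset":[12.5,-23.5,0],"spin":-20}
  gripper: 0.55
  force: 30

```text
time: 0.72
eef_pos: [0.2688, 0.2943, 0.167]
tool_rot: [-90.0, -0.0, -35.2]
ft_force: [-0.1, 0.3, 0.2]
gripper_width: 0.0473
```

servo_tool:
  commands:
    - {"offset":[2.5,-4.7,0],"spin":-4}
    - {"offset":[5,-9.4,0],"spin":-8}
    - {"offset":[7.5,-14.1,0],"spin":-12}
    - {"offset":[10,-18.8,0],"spin":-16}
    - {"offset":[12.5,-23.5,0],"spin":-21}

```text
time: 1.35
eef_pos: [0.3939, 0.0592, 0.1672]
tool_rot: [-90.0, -0.0, -56.3]
ft_force: [-0.4, 0.1, -0.1]
gripper_width: 0.0421
```

servo_tool:
  commands:
    - {"offset":[2.5,-4.7,0],"spin":-4}
    - {"offset":[5,-9.4,0],"spin":-8}
    - {"offset":[7.5,-14.1,0],"spin":-12}
    - {"offset":[10,-18.8,0],"spin":-16}
    - {"offset":[12.7,-23.4,0],"spin":-21}

```text
time: 1.98
eef_pos: [0.5209, -0.1748, 0.1669]
tool_rot: [-90.0, 0.0, -77.3]
ft_force: [0.8, 1.8, 1.3]
gripper_width: 0.0423
```

servo_tool:
  commands:
    - {"offset":[0,0,0],"spin":0}
    - {"offset":[0,0,0],"spin":0}

```text
time: 2.22
eef_pos: [0.52, -0.1725, 0.1667]
tool_rot: [-90.0, 0.0, -77.1]
ft_force: [-0.5, 0.3, -0.3]
gripper_width: 0.0424
```

servo_tool:
  commands:
    - {"offset":[0,0,-5],"spin":0}
    - {"offset":[0,0,-9],"spin":0}
    - {"offset":[0,0,-12],"spin":0}
    - {"offset":[0,0,-14.3],"spin":0}
    - {"offset":[0,0,-14.3],"spin":0}

```text
time: 2.85
eef_pos: [0.5194, -0.1716, 0.0234]
tool_rot: [-90.1, 0.1, -77.0]
ft_force: [-0.3, -0.7, 1.2]
gripper_width: 0.0422
```

```bash
python3 - <<'E'
from rig import monitor,camera
import cv2
s=monitor.state();print(s["eef_pos"],s["ft_force"])
c=camera("scene");cv2.imwrite("pics/s1.png",cv2.resize(c["image"][180:330,160:400],None,fx=3,fy=3))
E
```

```text
[ 0.51938317 -0.17163275  0.02335429] [-0.2661098  -0.68263785  1.19892883]
```

View pics/s1.png

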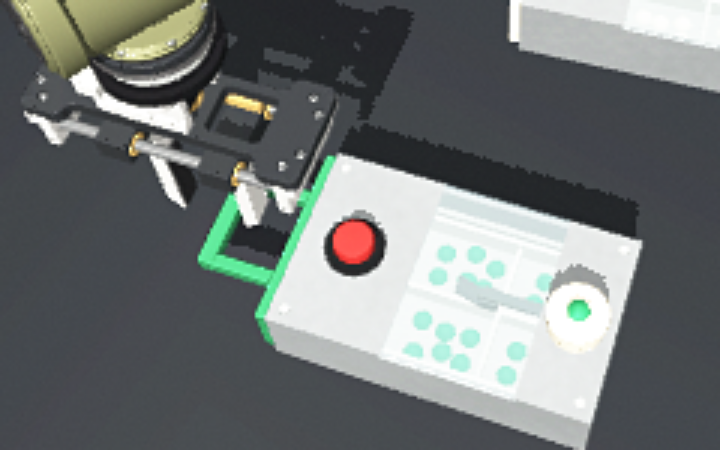

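One finger is inside the D at about (250,205) and the other is in front of the bar at about (175,185), so the gripper straddles it. Next I close on the bar.

servo_tool:
  commands:
    - {"offset":[0,0,0],"spin":0}
    - {"offset":[0,0,0],"spin":0}
    - {"offset":[0,0,0],"spin":0}
    - {"offset":[0,0,0],"spin":0}
    - {"offset":[0,0,0],"spin":0}
  gripper: 1
  force: 30

```text
time: 3.52
eef_pos: [0.5204, -0.1731, 0.0242]
tool_rot: [-90.0, 0.0, -77.1]
ft_force: [-0.4, 0.3, -0.5]
gripper_width: 0.0002
```

The gripper shut fully, so it missed the bar. I'll look again.

```bash
python3 - <<'E'
from rig import monitor,camera
from h import *
s=monitor.state();print(s["eef_pos"],s["tool_rot"],s["ft_force"],s["gripper_width"])
a=camera("scene");t=camera("top")
cv2.imwrite("pics/s2.png",np.hstack([cv2.resize(a["image"][190:310,190:310],(400,400)),cv2.resize(t["image"][180:300,330:450],(400,400))]))
w=camera("wrist");cv2.imwrite("pics/w2.png",w["image"])
E
```

```text
[ 0.52038819 -0.17305096  0.02415231] [-9.00010149e+01  9.60985558e-05 -7.71171200e+01] [-0.43613856  0.26771003 -0.4521195 ] 0.00022904181530095967
```

View pics/s2.png

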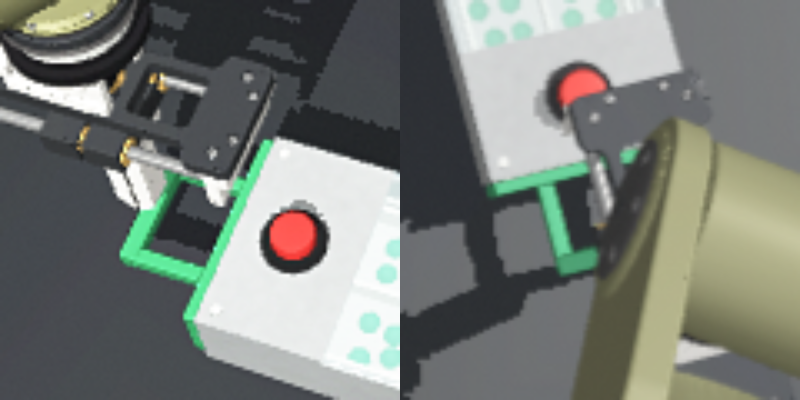

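View pics/w2.png

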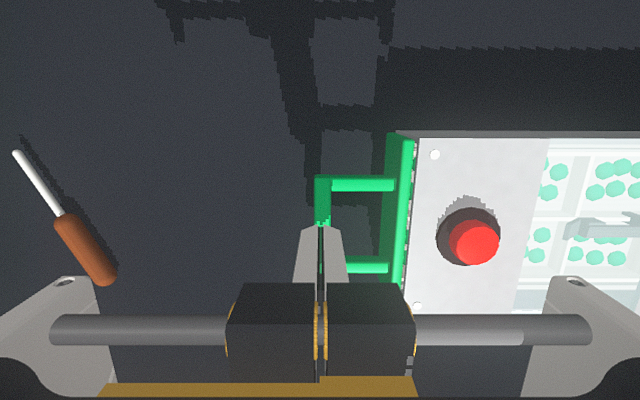

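```bash
python3 - <<'E'
from rig import monitor,camera
from h import *
from scipy.spatial.transform import Rotation as Ro
s=monitor.state();w=camera("wrist");H=np.array(w["hand_eye"]);print(H.round(3),w["fx"],w["cx"],w["cy"])
z=w["range_z"];v,u=np.mgrid[0:400,0:640]
P=np.stack([(u-w["cx"])/w["fx"]*z,(v-w["cy"])/w["fy"]*z,z],-1)
T=P@H[:3,:3].T+H[:3,3]
R=Ro.from_euler('xyz',s["tool_rot"],degrees=True).as_matrix()
W=T@R.T+s["eef_pos"]
for n,(x,y) in dict(bartop=(323,186),bar=(323,205),barn=(320,218),tip=(312,236),tip2=(332,240),fing=(305,270),arm=(370,184),arm2=(370,268),button=(475,243),cab=(430,250),bench=(200,200)).items(): print(n,W[y,x].round(4),"tool",T[y,x].round(4))
for n in("scene","top"):
    c=camera(n);Q=cloud(c);print(n)
    hh=cv2.cvtColor(c["image"],cv2.COLOR_BGR2HSV)
    # fingers near bar
    d=np.hypot(Q[...,0]-.5204,Q[...,1]+.173);m=(d<.03)&(Q[...,2]>0.015)&(Q[...,2]<.12)
    g=(hh[...,0]>55)&(hh[...,0]<90)&(hh[...,1]>80)
    f=m&~g
    ys,xs=np.nonzero(f)
    o=np.argsort(Q[f][:,2])[:8]
    print(m.sum(),np.c_[xs[o],ys[o]].tolist(),Q[f][o].round(3).tolist())
E
```

```text
[[ 0.     0.957  0.288 -0.086]
 [ 0.    -0.288  0.957 -0.218]
 [ 1.    -0.    -0.     0.001]
 [ 0.     0.     0.     1.   ]] 294.0726226863021 320.19152994061466 193.75725863577705
bartop [ 0.5162 -0.1402  0.0495] tool [-0.0329 -0.0254  0.0033]
bar [ 0.5193 -0.1534  0.0497] tool [-0.0193 -0.0256  0.0033]
barn [ 0.5194 -0.1631  0.0501] tool [-0.0099 -0.026   0.0012]
tip [ 0.5145 -0.1632  0.0819] tool [-0.0109 -0.0578 -0.0035]
tip2 [ 0.5259 -0.1605  0.0877] tool [-0.011  -0.0635  0.0082]
fing [ 0.5122 -0.1632  0.1205] tool [-0.0114 -0.0964 -0.0058]
arm [ 0.5474 -0.1321  0.0478] tool [-0.0339 -0.0237  0.0355]
arm2 [ 0.5648 -0.1944  0.0484] tool [ 0.0307 -0.0243  0.0385]
button [ 0.6137 -0.1473  0.0779] tool [-0.0043 -0.0538  0.0967]
cab [ 0.5974 -0.1654  0.0603] tool [ 0.0097 -0.0362  0.0768]
bench [ 0.4184 -0.1895 -0.0007] tool [-0.0067  0.0248 -0.1031]
scene
314 [[239, 242], [230, 252], [231, 251], [232, 252], [230, 250], [234, 252], [229, 251], [233, 252]] [[0.513, -0.151, 0.046], [0.519, -0.184, 0.061], [0.52, -0.182, 0.063], [0.524, -0.183, 0.064], [0.518, -0.182, 0.065], [0.528, -0.182, 0.066], [0.518, -0.185, 0.066], [0.527, -0.183, 0.067]]
top
55 [] []
```

```bash
python3 - <<'E'
from rig import monitor,camera
from h import *
s=monitor.state();print(s["time"],s["gripper_width"])
c=camera("scene")
R,_=cv2.Rodrigues(np.array(c["rvec"]));print("cam",-R.T@np.array(c["tvec"]).reshape(3))
K=np.array([[c["fx"],0,c["cx"]],[0,c["fy"],c["cy"]],[0,0,1]])
im=cv2.resize(c["image"][210:285,205:295],None,fx=8,fy=8,interpolation=cv2.INTER_NEAREST)
a=np.radians(12.9);u=np.array([np.cos(a),np.sin(a),0])
for dz in(.0,.025,.05,.08):
  for k in (-.0125,0,.0125):
    p,_=cv2.projectPoints((np.array([.5204,-.173,.024+dz])+k*u)[None],c["rvec"],c["tvec"],K,None);p=((p.ravel()-[205,210])*8).astype(int)
    cv2.circle(im,tuple(map(int,p)),3,(255,0,255),-1)
cv2.imwrite("pics/s3.png",im)
print(c["range_z"][240:262:2,228:250:2].round(3))
E
```

```text
3.825 0.00020977524185471853
cam [ 0.86631365 -0.40551128  0.79834277]
[[0.775 0.77  0.774 0.781 0.792 0.709 0.709 0.707 0.707 0.684 0.68 ]
 [0.782 0.78  0.777 0.788 0.796 0.    0.848 0.849 0.708 0.706 0.706]
 [0.796 0.785 0.786 0.789 0.799 0.812 0.847 0.849 0.903 0.857 0.856]
 [0.8   0.794 0.792 0.791 0.804 0.813 0.847 0.853 0.898 0.902 0.898]
 [0.807 0.809 0.801 0.798 0.805 0.84  0.844 0.895 0.897 0.896 0.898]
 [0.818 0.815 0.808 0.807 0.808 0.839 0.85  0.895 0.894 0.893 0.895]
 [0.892 0.821 0.82  0.816 0.837 0.836 0.888 0.89  0.892 0.892 0.894]
 [0.891 0.89  0.834 0.835 0.835 0.842 0.891 0.889 0.89  0.889 0.89 ]
 [0.886 0.833 0.833 0.835 0.832 0.884 0.886 0.887 0.885 0.884 0.886]
 [0.881 0.827 0.825 0.827 0.838 0.883 0.881 0.886 0.882 0.886 0.884]
 [0.829 0.827 0.827 0.829 0.881 0.884 0.881 0.88  0.88  0.877 0.88 ]]
```

View pics/s3.png

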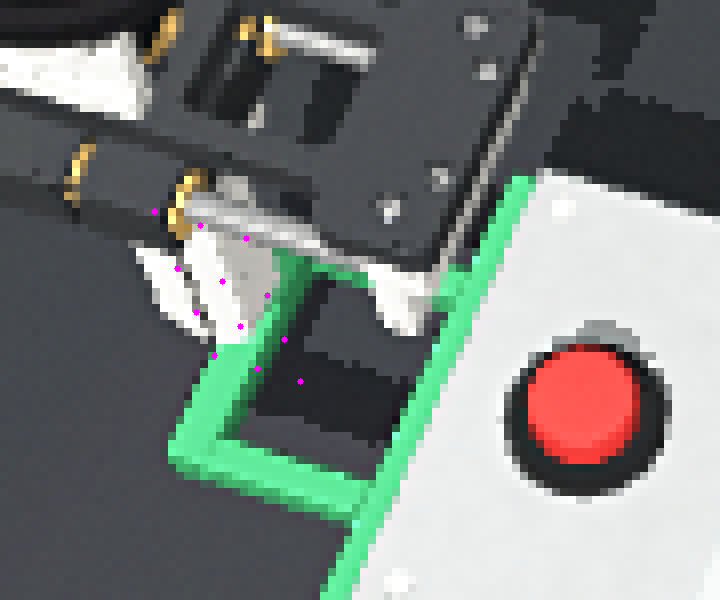

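```bash
python3 - <<'E'
from rig import monitor,camera
from h import *
w=camera("wrist");H=np.array(w["hand_eye"])
z=w["range_z"];v,u=np.mgrid[0:400,0:640]
P=np.stack([(u-w["cx"])/w["fx"]*z,(v-w["cy"])/w["fy"]*z,z],-1)
T=P@H[:3,:3].T+H[:3,3]
for col in(306,312,320,332,338):
    print(col,[(r,(T[r,col]*1000).round(0).astype(int).tolist()) for r in range(214,262,4)])
cv2.imwrite("pics/w3.png",cv2.resize(w["image"][160:310,240:420],None,fx=4,fy=4,interpolation=cv2.INTER_NEAREST))
E
```

```text
306 [(214, [6, 25, -11]), (218, [10, 24, -11]), (222, [13, 22, -11]), (226, [17, 22, -11]), (230, [-11, -50, -7]), (234, [-10, -54, -7]), (238, [-11, -61, -7]), (242, [-11, -66, -7]), (246, [-10, -70, -7]), (250, [-10, -75, -6]), (254, [-11, -80, -6]), (258, [-11, -85, -6])]
312 [(214, [6, 23, -6]), (218, [10, 24, -6]), (222, [13, 23, -6]), (226, [-11, -43, -4]), (230, [-11, -49, -4]), (234, [-11, -55, -4]), (238, [-11, -61, -3]), (242, [-11, -66, -3]), (246, [-11, -71, -3]), (250, [-10, -74, -3]), (254, [-11, -80, -3]), (258, [-11, -84, -3])]
320 [(214, [-13, -26, 1]), (218, [-10, -26, 1]), (222, [-7, -25, 1]), (226, [-4, -26, 1]), (230, [-9, -46, 1]), (234, [-9, -51, 1]), (238, [-9, -57, 1]), (242, [-10, -63, 1]), (246, [-9, -68, 1]), (250, [-9, -72, 1]), (254, [-10, -78, 1]), (258, [-9, -82, 1])]
332 [(214, [6, 24, 12]), (218, [10, 23, 12]), (222, [13, 23, 12]), (226, [17, 24, 12]), (230, [-11, -49, 9]), (234, [-11, -55, 9]), (238, [-10, -60, 8]), (242, [-11, -66, 8]), (246, [-11, -71, 8]), (250, [-11, -76, 8]), (254, [-10, -79, 8]), (258, [-11, -85, 7])]
338 [(214, [5, 22, 17]), (218, [9, 23, 17]), (222, [13, 23, 17]), (226, [17, 23, 17]), (230, [-11, -49, 13]), (234, [-10, -54, 12]), (238, [-11, -60, 12]), (242, [-10, -65, 12]), (246, [-11, -71, 11]), (250, [-11, -75, 11]), (254, [-11, -80, 11]), (258, [-11, -84, 10])]
```

View pics/w3.png

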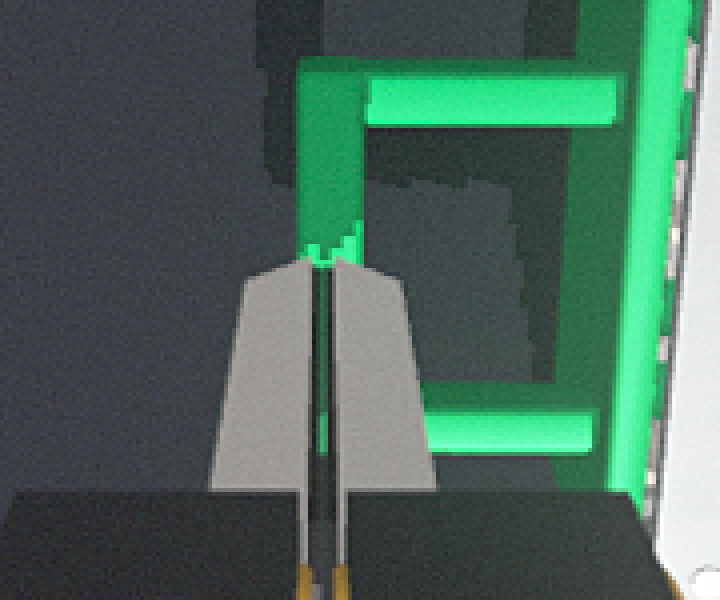

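```bash
python3 - <<'E'
from rig import monitor,camera
from h import *
s=monitor.state();print(s["time"],s["eef_pos"])
w=camera("wrist");H=np.array(w["hand_eye"])
z=w["range_z"];v,u=np.mgrid[0:400,0:640]
P=np.stack([(u-w["cx"])/w["fx"]*z,(v-w["cy"])/w["fy"]*z,z],-1)
T=P@H[:3,:3].T+H[:3,3]
for r,c in((270,305),(278,305),(286,270),(290,370),(320,270),(340,270),(332,130),(332,500),(300,60),(385,250)):print(r,c,(T[r,c]*1000).round(0))
m=(abs(T[...,2]-.001)<.02)&(T[...,1]<-.03)&(T[...,1]>-.1)&(v>200)
print("finger lowest",np.percentile(T[m][:,1],[99,99.9,100]))
E
```

```text
3.925 [ 0.52039343 -0.17303423  0.02413656]
270 305 [-11. -96.  -6.]
278 305 [ -11. -103.   -5.]
286 270 [ -35. -144.  -13.]
290 370 [ -35. -146.   16.]
320 270 [ -34. -157.  -11.]
340 270 [ -30. -160.  -11.]
332 130 [ -28. -154.  -49.]
332 500 [ -28. -154.   49.]
300 60 [ -34. -149.  -71.]
385 250 [ -20. -163.  -16.]
finger lowest [-0.04220869 -0.03966216 -0.03836335]
```

The depth data show the fingers really end about 40 mm behind the reported TCP. The gripper body is set back by a similar amount, at about -144 mm instead of -97 mm. The true tips are therefore at z≈0.064, above the bar. I'll reopen and go about 40 mm lower in careful steps, watching the force.

servo_tool:
  commands:
    - {"offset":[0,0,0],"spin":0}
    - {"offset":[0,0,0],"spin":0}
    - {"offset":[0,0,0],"spin":0}
    - {"offset":[0,0,0],"spin":0}
  gripper: 0.55

```text
time: 4.47
eef_pos: [0.5204, -0.173, 0.0241]
tool_rot: [-90.0, 0.0, -77.1]
ft_force: [-0.2, 0.7, 0.1]
gripper_width: 0.0366
```

servo_tool:
  commands:
    - {"offset":[0,0,-0.4],"spin":0}
    - {"offset":[0,0,-0.8],"spin":0}
    - {"offset":[0,0,-1.2],"spin":0}
    - {"offset":[0,0,-1.6],"spin":0}
    - {"offset":[0,0,-2.0],"spin":0}

```text
time: 5.1
eef_pos: [0.5204, -0.173, 0.0038]
tool_rot: [-90.0, 0.0, -77.1]
ft_force: [0.6, 0.6, 0.7]
gripper_width: 0.0424
```

No contact so far, and the pose is tracked. I continue down.

servo_tool:
  commands:
    - {"offset":[0,0,-0.4],"spin":0}
    - {"offset":[0,0,-0.8],"spin":0}
    - {"offset":[0,0,-1.2],"spin":0}
    - {"offset":[0,0,-1.6],"spin":0}
    - {"offset":[0,0,-1.6],"spin":0}

```text
time: 5.72
eef_pos: [0.5202, -0.1729, -0.0122]
tool_rot: [-90.0, 0.0, -77.1]
ft_force: [-0.3, 0.1, -0.5]
gripper_width: 0.0423
```

```bash
python3 - <<'E'
from rig import monitor,camera
from h import *
s=monitor.state();print(s["eef_pos"],s["ft_force"])
a=camera("scene");w=camera("wrist")
cv2.imwrite("pics/s4.png",np.hstack([cv2.resize(a["image"][200:300,200:300],(400,400)),cv2.resize(w["image"][150:310,240:400],(400,400))]))
E
```

```text
[ 0.52023561 -0.17293695 -0.01219162] [-0.27033022  0.07210147 -0.50019248]
```

View pics/s4.png

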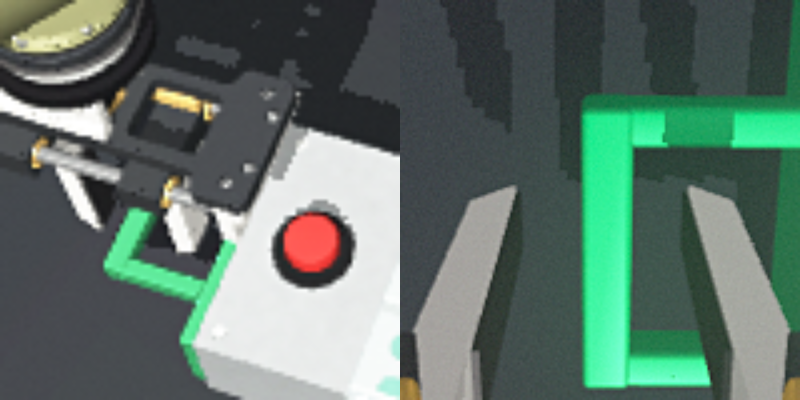

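The fingers now straddle the bar: in the left view the inner one is in the D at (185,240), and in the right view both are beside the bar. Closing.

servo_tool:
  commands:
    - {"offset":[0,0,-0.2],"spin":0}
    - {"offset":[0,0,-0.2],"spin":0}
    - {"offset":[0,0,-0.2],"spin":0}
    - {"offset":[0,0,-0.2],"spin":0}
    - {"offset":[0,0,-0.2],"spin":0}
  gripper: 1
  force: 30

```text
time: 6.45
eef_pos: [0.5206, -0.173, -0.0138]
tool_rot: [-90.0, -0.0, -77.1]
ft_force: [2.8, 0.8, -1.2]
gripper_width: 0.0118
```

Gripped at 11.8 mm. Pulling along (-0.975, -0.2215).

servo_tool:
  commands:
    - {"offset":[-1.0,-0.23,0],"spin":0}
    - {"offset":[-2.5,-0.57,0],"spin":0}
    - {"offset":[-4.4,-1.0,0],"spin":0}
    - {"offset":[-6.3,-1.43,0],"spin":0}
    - {"offset":[-7.8,-1.77,0],"spin":0}

```text
time: 7.08
eef_pos: [0.4426, -0.1906, -0.0138]
tool_rot: [-89.9, -0.0, -77.1]
ft_force: [13.3, 3.8, -6.9]
gripper_width: 0.0117
```

servo_tool:
  commands:
    - {"offset":[-0.9,-0.2,0],"spin":0}
    - {"offset":[-1.7,-0.39,0],"spin":0}
    - {"offset":[-2.3,-0.52,0],"spin":0}
    - {"offset":[-2.9,-0.66,0],"spin":0}
    - {"offset":[-2.9,-0.66,0],"spin":0}

```text
time: 7.7
eef_pos: [0.4136, -0.1971, -0.0138]
tool_rot: [-89.9, 0.0, -77.1]
ft_force: [5.7, 3.1, -3.4]
gripper_width: 0.0114
```

Moved 109.7 mm, which is past the 105 mm catch. Opening in place.

servo_tool:
  commands:
    - {"offset":[0,0,0],"spin":0}
    - {"offset":[0,0,0],"spin":0}
    - {"offset":[0,0,0],"spin":0}
    - {"offset":[0,0,0],"spin":0}
  gripper: 0.6

```text
time: 8.2
eef_pos: [0.4133, -0.1974, -0.0138]
tool_rot: [-90.0, 0.0, -77.1]
ft_force: [0.3, 0.5, 0.2]
gripper_width: 0.0379
```

```bash
python3 - <<'E'
from rig import monitor,camera
from h import *
s=monitor.state();print(s["eef_pos"],s["ft_force"],s["gripper_width"])
a=camera("scene");w=camera("wrist")
cv2.imwrite("pics/s5.png",np.hstack([cv2.resize(a["image"][190:310,160:280],(400,400)),cv2.resize(w["image"][100:310,215:425],(400,400))]))
E
```

```text
[ 0.41328249 -0.19737359 -0.01384757] [0.34796005 0.48611135 0.21153285] 0.03789076730603482
```

View pics/s5.png

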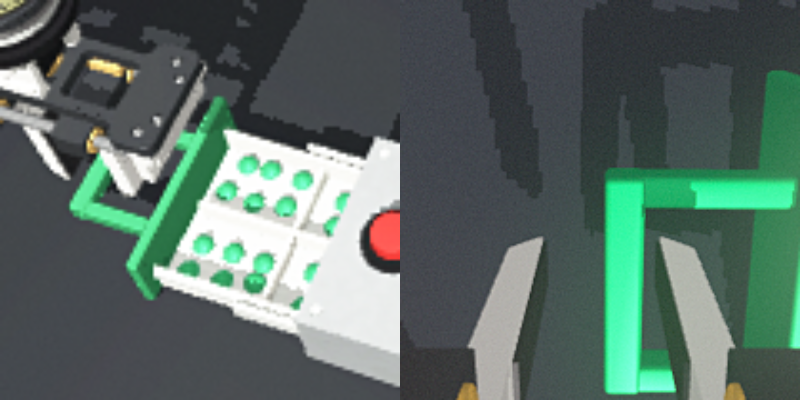

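The tray is open with stones showing, and it holds still with the fingers off the bar. Lifting clear.

servo_tool:
  commands:
    - {"offset":[0,0,-0.0],"spin":0}
    - {"offset":[0,0,2],"spin":0}
    - {"offset":[0,0,6],"spin":0}
    - {"offset":[0,0,11],"spin":0}
    - {"offset":[0,0,15],"spin":0}

```text
time: 8.93
eef_pos: [0.4135, -0.1974, 0.1381]
tool_rot: [-90.0, -0.0, -77.1]
ft_force: [0.7, -0.4, -0.7]
gripper_width: 0.0377
```

servo_tool:
  commands:
    - {"offset":[0,0,0],"spin":0}
    - {"offset":[0,0,0],"spin":0}
    - {"offset":[0,0,0],"spin":0}
    - {"offset":[0,0,0],"spin":0}
    - {"offset":[0,0,0],"spin":0}
  gripper: 1

```text
time: 9.55
eef_pos: [0.4133, -0.1973, 0.1357]
tool_rot: [-90.0, 0.0, -77.1]
ft_force: [-0.1, 0.5, -0.7]
gripper_width: 0.0008
```

```bash
python3 - <<'E'
from rig import monitor,camera
from h import *
s=monitor.state();print(s["time"],s["eef_pos"],s["ft_force"],s["gripper_width"])
a=camera("scene");P=cloud(a)
w=camera("wrist")
cv2.imwrite("pics/s6.png",np.hstack([a["image"][150:350,150:400],cv2.resize(w["image"],(320,200))]))
hh=cv2.cvtColor(a["image"],cv2.COLOR_BGR2HSV)
al=np.radians(12.8);u=np.array([np.cos(al),np.sin(al)]);C0=np.array([.6849,-.136])
L=(P[...,:2]-C0)@u;Y=(P[...,:2]-C0)@np.array([-u[1],u[0]])
m=(hh[...,0]>55)&(hh[...,0]<90)&(hh[...,1]>120)&(P[...,2]>.042)&(P[...,2]<.053)&(abs(Y)<.05)&(L<-.1)
print("out",-.1741-np.percentile(L[m],1))
red=((hh[...,0]<10)|(hh[...,0]>170))&(hh[...,1]>120)&(abs(Y)<.065)&(abs(L)<.11)&(P[...,2]>.065)
print("button top z",np.percentile(P[red][:,2],[50,90]))
E
```

```text
9.55 [ 0.41326508 -0.19725714  0.13572716] [-0.11614376  0.45785423 -0.73760662] 0.000796215534021512
out 0.10374816918342414
button top z [0.07406192 0.07597055]
```

View pics/s6.png

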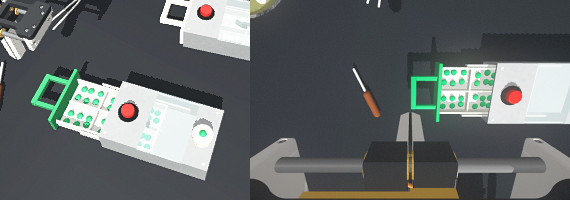

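The tray is locked at about 0.104 and the button is up. Moving over the button at (0.615, -0.152), again allowing for the 40 mm tip offset.

servo_tool:
  commands:
    - {"offset":[4,0.9,0],"spin":0}
    - {"offset":[8.5,1.9,0],"spin":0}
    - {"offset":[13,2.9,0],"spin":0}
    - {"offset":[17,3.8,-1],"spin":0}
    - {"offset":[20.2,4.5,-3],"spin":0}

```text
time: 10.28
eef_pos: [0.6172, -0.1519, 0.106]
tool_rot: [-89.9, -0.0, -77.1]
ft_force: [-0.3, -0.4, 0.4]
gripper_width: 0.0005
```

servo_tool:
  commands:
    - {"offset":[0,0,-2],"spin":0}
    - {"offset":[0,0,-4],"spin":0}
    - {"offset":[0,0,-5.5],"spin":0}
    - {"offset":[0,0,-5.7],"spin":0}
    - {"offset":[0,0,-5.7],"spin":0}

```text
time: 10.9
eef_pos: [0.6157, -0.1525, 0.0498]
tool_rot: [-90.0, -0.0, -77.1]
ft_force: [-0.5, 0.5, -0.4]
gripper_width: 0.0004
```

```bash
python3 - <<'E'
from rig import monitor,camera
from h import *
s=monitor.state();print(s["time"],s["eef_pos"],s["ft_force"])
a=camera("scene");w=camera("wrist")
cv2.imwrite("pics/s7.png",np.hstack([cv2.resize(a["image"][210:310,230:330],(400,400)),cv2.resize(w["image"][150:310,240:400],(400,400))]))
E
```

```text
10.9 [ 0.61569717 -0.15246494  0.04976176] [-0.4628495   0.46047968 -0.36526094]
```

View pics/s7.png

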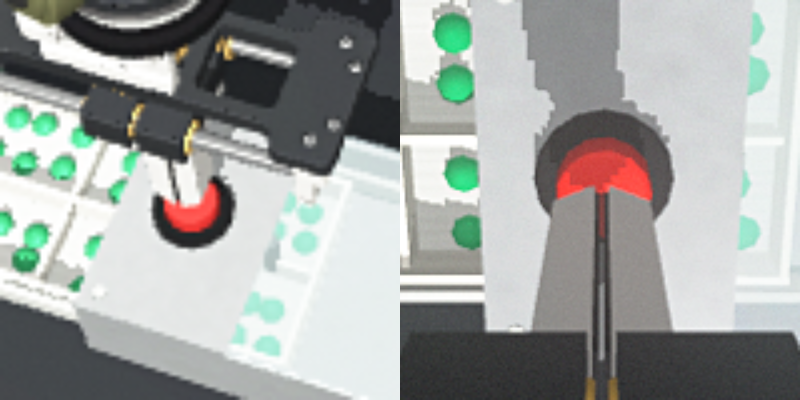

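The fingertips are centred above the red button in both views. Pressing slowly.

servo_tool:
  commands:
    - {"offset":[0,0,-0.4],"spin":0}
    - {"offset":[0,0,-0.8],"spin":0}
    - {"offset":[0,0,-1.2],"spin":0}
    - {"offset":[0,0,-1.6],"spin":0}
    - {"offset":[0,0,-1.6],"spin":0}

```text
time: 11.62
eef_pos: [0.6152, -0.1523, 0.0327]
tool_rot: [-90.0, 0.0, -77.1]
ft_force: [0.8, 0.5, 0.7]
gripper_width: -0.0
```

servo_tool:
  commands:
    - {"offset":[0,0,-0.2],"spin":0}
    - {"offset":[0,0,-0.4],"spin":0}
    - {"offset":[0,0,-0.4],"spin":0}

```text
time: 12.0
eef_pos: [0.6155, -0.1524, 0.0292]
tool_rot: [-90.0, -0.0, -77.1]
ft_force: [-1.2, 0.6, 3.1]
gripper_width: 0.0006
```

servo_tool:
  commands:
    - {"offset":[0,0,-0.2],"spin":0}
    - {"offset":[0,0,-0.3],"spin":0}
    - {"offset":[0,0,-0.3],"spin":0}

```text
time: 12.38
eef_pos: [0.6161, -0.1525, 0.0286]
tool_rot: [-89.9, -0.1, -77.1]
ft_force: [-9.0, 1.9, 22.2]
gripper_width: 0.0005
```

The force reached 22 N, so the button is at the bottom of its travel. Lifting off.

servo_tool:
  commands:
    - {"offset":[0,0,1],"spin":0}
    - {"offset":[0,0,4],"spin":0}
    - {"offset":[0,0,8],"spin":0}
    - {"offset":[0,0,12],"spin":0}
    - {"offset":[0,0,14],"spin":0}

```text
time: 13.0
eef_pos: [0.6159, -0.1525, 0.1684]
tool_rot: [-89.9, -0.1, -77.1]
ft_force: [0.3, -0.2, 0.2]
gripper_width: 0.0003
```

servo_tool:
  commands:
    - {"offset":[-4,0,0],"spin":0}
    - {"offset":[-8,0,0],"spin":0}
    - {"offset":[-12,0,0],"spin":0}
    - {"offset":[-16,0,0],"spin":0}
    - {"offset":[-16,0,0],"spin":0}

```text
time: 13.62
eef_pos: [0.454, -0.1524, 0.1665]
tool_rot: [-90.0, -0.0, -77.2]
ft_force: [1.1, -0.2, 0.0]
gripper_width: 0.0004
```

servo_tool:
  commands:
    - {"offset":[0,0,0],"spin":0}
    - {"offset":[0,0,0],"spin":0}
    - {"offset":[0,0,0],"spin":0}
    - {"offset":[0,0,0],"spin":0}

```text
time: 14.12
eef_pos: [0.4556, -0.1523, 0.1659]
tool_rot: [-90.0, 0.0, -77.1]
ft_force: [-0.3, -0.6, 0.6]
gripper_width: 0.0006
```

```bash
python3 - <<'E'
from rig import monitor,camera
from h import *
s=monitor.state();print(s["time"],s["eef_pos"],s["ft_force"])
a=camera("scene");P=cloud(a)
cv2.imwrite("pics/s8.png",a["image"])
hh=cv2.cvtColor(a["image"],cv2.COLOR_BGR2HSV)
al=np.radians(12.8);u=np.array([np.cos(al),np.sin(al)]);C0=np.array([.6849,-.136])
L=(P[...,:2]-C0)@u;Y=(P[...,:2]-C0)@np.array([-u[1],u[0]])
m=(hh[...,0]>55)&(hh[...,0]<90)&(hh[...,1]>120)&(P[...,2]>.042)&(P[...,2]<.053)&(abs(Y)<.05)&(L<-.1)
print("out",-.1741-np.percentile(L[m],1))
red=((hh[...,0]<10)|(hh[...,0]>170))&(hh[...,1]>120)&(abs(Y)<.065)&(abs(L)<.11)&(P[...,2]>.065)
print("button top z",np.percentile(P[red][:,2],[50,90]))
E
```

```text
14.125 [ 0.4555849  -0.15228071  0.16592468] [-0.25205185 -0.6159039   0.59837231]
out 0.000562613680074403
button top z [0.07417585 0.07603833]
```

View pics/s8.png

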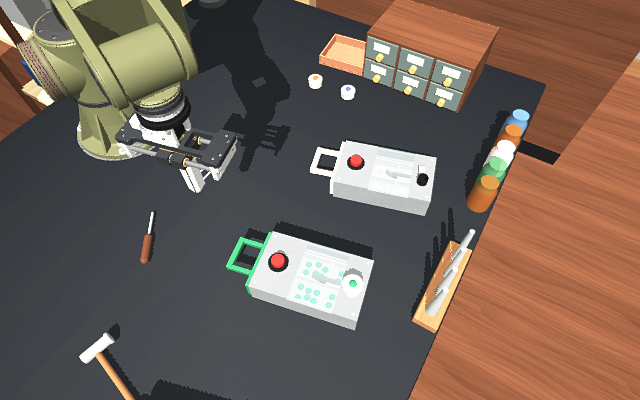

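The green tray is shut with its handle at (245,253), its button at (278,261) is up, the white tray is unchanged at (325,160), and the arm is clear of everything.

```bash
python3 -c "
from rig import ticket,monitor
print(ticket.job_done());print(monitor.state()['time'])"
```

```text
the job is handed in; nothing more can be done
None
the job is handed in; nothing more can be done
```

I pulled the green tray out until its slides locked and let go. It stood open by itself at about 0.104 m with the gripper well clear. I then pressed the red button until it bottomed out, and the tray ran home.

- **Last checks before hand-in (about 14 s):** the green tray measured about 0.6 mm out. Its button top read 76 mm, the same as at the start. In the picture the white tray looked shut and unmoved, though I did not measure it, and the arm touched nothing. The hand-in reports no verdict.
- **First grasp missed:** the fingers really end about 40 mm short of the stated TCP, seen in the wrist and scene depth images, so they closed on air above the bar. I lowered by that amount and the second grasp held. The press needed the same correction.
- **Button press:** the force peaked at about 22 N at the bottom of the button's travel, more than the 4 N it needs but under the 40 N limit.

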